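# Find the tin with the loose figure and hold it out to the maker

### The arm

A 7-joint arm with a two-finger parallel gripper is mounted at the origin on the work surface. World frame = base frame: x ahead of the robot, y to its left, z up, the work surface at z = 0. Lengths are in mm, angles in rad, forces in N, time in s.
With the tool pointing down it reaches from about 400 to 850 mm from the base axis. Payload 4.4 kg.
Tool frame: the origin (TCP) lies at the very end of the fingers, on their centre line; the grasp point (between the pads) lies 19 mm behind it; y points along the fingers, z is the direction in which the jaws open and shut, and the axes are right-handed (so a half turn about y gives the same grasp; the last joint's range is limited). The gripper opens to 94 mm and grips with 3 to 60 N. Pads are 16 mm wide; open, the fingers measure 119 mm over their backs; the gripper's body (75 mm by 177 mm) begins 78 mm behind the grasp point.
Start: joints at [1.106, 0.628, 0.038, 1.517, -0.027, 0.996, -0.02], TCP at [252.432, -598.996, 205.478] pointing down, gripper open.
Joint ranges: [-3.06, 3.06], [-0.37, 2.12], [-1.25, 1.32], [0.18, 2.47], [-1.1, 4.24], [0.23, 1.98], [-2.94, 2.94]. Speed limits (rad/s): [2.57, 2.57, 3.14, 3.14, 3.14, 3.14, 3.14].

### API

Orientations are given as a unit quaternion [x, y, z, w].
In Python, from bench import bot gives the robot as it stands.
- The arm moves only by the tool apply_moves, never from a script. Its argument "targets" is a list of rows, each an object with "dp": the shift along the world's x, y, z as a fraction of full scale, a list of three; "turn": the turn about the world's z as a fraction of full scale. In form: [{"dp": [x, y, z], "turn": turn}, ...]. A call has 1 to 10 rows; each row shifts and turns the commanded pose from where the row before left it; what a row does not reach is not made up. Full scale, the value 1, is 4 cm for a shift and 4 degrees for a turn. A row lasts 1/12 s, in which the tool goes at most 41.7 mm and 7.16 degrees, less where a joint would pass 70% of its speed; a pose out of reach is approached as far as the arm can. A call with a number of a shift or a turn outside -1 to 1 is refused whole. A call with a gripper value outside its range is refused whole. "hand" is the closure, from -1 (fully open) to 1 (shut), set as the call begins (left out, the last holds). The fingers move at their own pace and stop on an object; "squeeze" is the grip in N (left out, the last holds). Time passes only in rows, so rows that do not move let the fingers close. It gives the time, the measured TCP pose, the force and the opening at its end, in the units of the state.
- bot.read_state(): the state, without advancing time (a new reading comes with each control period).
- bot.read_camera(name): name is "scene" or "top" or "wrist"; returns a dict with "color" (480x640x3 uint8, red, green, blue), "range_z" (480x640 float32, mm along the optical axis (not along the pixel's ray), 0 where there is no reading), "fx", "fy", "cx", "cy" (pixels), "k1" (the pictures are not rectified: a ray, as slopes to the right and down, at radius r is drawn at 1 + k1 r^2 times it, then the intrinsics apply), "R" (3x3) and "t" (3): a world point X has camera coordinates R X + t. Camera axes: x right, y down, z forward; pixel columns grow to the right and rows downward; lengths in mm; the calibration is good to about 2 mm. A picture is of the moment at which its call begins.
- bot.hand_in(): hands the job in, once; it reports no verdict.
The state is a dict: "t": time; "joints": joint angles; "joint_velocities": joint speeds; "effort": joint torques, N m; "tool_pos": TCP position; "tcp_rot": TCP orientation; "contact_force": force on the tool from outside, world axes, zero at the start; "torque": the same for the moment, N m; "finger_gap": finger opening in mm.
Only numpy, scipy, OpenCV 4.12 (cv2) and the standard library are available. Lean on these libraries where they do the work, as an engineer would, in place of code of your own. Each camera call takes 0.05 s, during which the arm holds its last target. There are 200 camera calls.

### The job

Three closed tins lie in the plywood tray, each with a finished acorn figure glued fast inside, but in one of them the figure has come loose. Lift tins and shake them lengthwise, rocking one end down and then the other, to find the one that rattles; the two quiet ones stay or go back lying flat in the tray, and the other things on the bench are not disturbed. Finish while holding the rattling tin out level and still, well clear above the felt mat: do not put it down or let go.

Things in the scene. Friction and masses are not known exactly. Their poses are not given: they have to be found in the camera images.
- tin_a: one of three outwardly identical closed bare-metal tins: a flat box 130 mm long (own x), 52 mm wide (own y), 42 mm high, hinged lid fastened shut, smooth upright long sides to grip across the 52 mm. Origin: centre of the underside; z up. Mass with contents 0.24 to 0.39 kg, different for each, so weight does not tell them apart. Any of the three may be the rattling one
- tin_b: same size, look and origin as tin_a. In two of the tins nothing moves; in the rattling one a figure of 0.15 kg on a round brass foot, 34 mm across, slides on the bare floor, up to 45 mm either way lengthwise from the middle. It is felt as a knock at the end and as a lasting shift of the weight to that end (about 0.065 N m about the middle)
- tin_c: same size, look and origin as tin_a. The loose figure (in whichever tin) starts near the middle and stays put while the tin is carried level and smoothly; it slides to the lower end when the tin is tipped lengthwise by more than about 0.35 rad, or slides when jerked lengthwise at more than about 3.5 m/s2
- tray: fixed plywood tray, 190 mm (own x) by 440 mm (own y), floor 6 mm thick, rim 8 mm wide and 12 mm high over the bench. Origin: centre of the underside, on the bench. The tins lie in it side by side, long axis roughly along the tray's x, about 135 mm apart
- felt_mat: fixed board covered with dark red felt on the far side of the tray, 140 mm (own x) by 260 mm (own y), 8 mm thick. Origin: centre of the underside, on the bench
- glue: bystander: white squeeze bottle of glue with a pointed cap, 53 mm across, 142 mm high, standing; origin: centre of the underside
- tumbler: bystander: empty drinking glass, 72 mm across, 90 mm high, standing; origin: centre of the underside
- stump: bystander: sawn piece of branch with bark, 48 mm across, 60 mm high, standing; origin: centre of the underside
Things that resemble listed ones, but are neither listed nor needed, are in the scene too. What is shaped like the tin_b but pink or purple is not meant. What is shaped like the tin_c but turquoise is not meant.

How it is judged (in metres and radians):
On the way:
1. the rattling tin, lifted off the tray in the fingers, is shaken so that its figure slides towards an end (((height (world z) of tin_a above 0.03 m and contact force between the fingers and tin_a above 0.5 N and distance between figure and tin_a below 0.07 m and (x of figure in the frame of tin_a above 0.03 m or x of figure in the frame of tin_a below -0.03 m)) or (height (world z) of tin_b above 0.03 m and contact force between the fingers and tin_b above 0.5 N and distance between figure and tin_b below 0.07 m and (x of figure in the frame of tin_b above 0.03 m or x of figure in the frame of tin_b below -0.03 m)) or (height (world z) of tin_c above 0.03 m and contact force between the fingers and tin_c above 0.5 N and distance between figure and tin_c below 0.07 m and (x of figure in the frame of tin_c above 0.03 m or x of figure in the frame of tin_c below -0.03 m)))).
At the end, for the whole second after the job is handed in: The rattling tin is in the fingers, underside 40 to 400 mm above the bench, its middle over the felt mat, level within 0.15 rad and still (20 mm/s, 0.15 rad/s); the two quiet tins rest right side up, flat (0.06 rad) on the tray floor, middle within the tray's outline (((distance between figure and tin_a below 0.07 m and contact force between the fingers and tin_a above 1 N and height (world z) of tin_a between 0.04 and 0.4 m and angle between tin_a's own z axis and vertical below 0.15 rad and x of tin_a in the frame of felt_mat between -0.07 and 0.07 m and y of tin_a in the frame of felt_mat between -0.13 and 0.13 m and linear speed of tin_a below 0.02 m/s and angular speed of tin_a below 0.15 rad/s and (x of tin_b in the frame of tray between -0.095 and 0.095 m and y of tin_b in the frame of tray between -0.22 and 0.22 m and height (world z) of tin_b between 0.003 and 0.01 m and angle between tin_b's own z axis and vertical below 0.06 rad and linear speed of tin_b below 0.02 m/s and contact force between tin_b and tin_a below 0.05 N and contact force between the fingers and tin_b below 0.05 N) and (x of tin_c in the frame of tray between -0.095 and 0.095 m and y of tin_c in the frame of tray between -0.22 and 0.22 m and height (world z) of tin_c between 0.003 and 0.01 m and angle between tin_c's own z axis and vertical below 0.06 rad and linear speed of tin_c below 0.02 m/s and contact force between tin_c and tin_a below 0.05 N and contact force between the fingers and tin_c below 0.05 N)) or (distance between figure and tin_b below 0.07 m and contact force between the fingers and tin_b above 1 N and height (world z) of tin_b between 0.04 and 0.4 m and angle between tin_b's own z axis and vertical below 0.15 rad and x of tin_b in the frame of felt_mat between -0.07 and 0.07 m and y of tin_b in the frame of felt_mat between -0.13 and 0.13 m and linear speed of tin_b below 0.02 m/s and angular speed of tin_b below 0.15 rad/s and (x of tin_a in the frame of tray between -0.095 and 0.095 m and y of tin_a in the frame of tray between -0.22 and 0.22 m and height (world z) of tin_a between 0.003 and 0.01 m and angle between tin_a's own z axis and vertical below 0.06 rad and linear speed of tin_a below 0.02 m/s and contact force between tin_a and tin_b below 0.05 N and contact force between the fingers and tin_a below 0.05 N) and (x of tin_c in the frame of tray between -0.095 and 0.095 m and y of tin_c in the frame of tray between -0.22 and 0.22 m and height (world z) of tin_c between 0.003 and 0.01 m and angle between tin_c's own z axis and vertical below 0.06 rad and linear speed of tin_c below 0.02 m/s and contact force between tin_c and tin_b below 0.05 N and contact force between the fingers and tin_c below 0.05 N)) or (distance between figure and tin_c below 0.07 m and contact force between the fingers and tin_c above 1 N and height (world z) of tin_c between 0.04 and 0.4 m and angle between tin_c's own z axis and vertical below 0.15 rad and x of tin_c in the frame of felt_mat between -0.07 and 0.07 m and y of tin_c in the frame of felt_mat between -0.13 and 0.13 m and linear speed of tin_c below 0.02 m/s and angular speed of tin_c below 0.15 rad/s and (x of tin_a in the frame of tray between -0.095 and 0.095 m and y of tin_a in the frame of tray between -0.22 and 0.22 m and height (world z) of tin_a between 0.003 and 0.01 m and angle between tin_a's own z axis and vertical below 0.06 rad and linear speed of tin_a below 0.02 m/s and contact force between tin_a and tin_c below 0.05 N and contact force between the fingers and tin_a below 0.05 N) and (x of tin_b in the frame of tray between -0.095 and 0.095 m and y of tin_b in the frame of tray between -0.22 and 0.22 m and height (world z) of tin_b between 0.003 and 0.01 m and angle between tin_b's own z axis and vertical below 0.06 rad and linear speed of tin_b below 0.02 m/s and contact force between tin_b and tin_c below 0.05 N and contact force between the fingers and tin_b below 0.05 N)))); the arm keeps its last pose, push and grip.
It fails at once if the glue bottle was moved by more than 30 mm or tipped (distance of glue from where it was at the start of the episode above 0.03 m or angle between glue's own z axis and vertical above 0.35 rad).
It fails at once if the glass was moved by more than 30 mm or tipped (distance of tumbler from where it was at the start of the episode above 0.03 m or angle between tumbler's own z axis and vertical above 0.35 rad).
It fails at once if the piece of branch was moved by more than 30 mm or tipped (distance of stump from where it was at the start of the episode above 0.03 m or angle between stump's own z axis and vertical above 0.35 rad).
It also fails if it takes over 72 s, if anything falls off the work surface, if the arm or the gripper's body presses on something with over 40 N, if the wrist force passes 120 N, or if a joint passes its speed limit or range.

## Working session

There is one attempt and no reset: what is moved stays moved. The work goes in short steps, Python scripts to look and compute and a tool call to move; the robot and the scene stay as the last step left them, time stands still between calls to the robot, and variables do not carry over. Pictures are saved under pics/ and viewed, about 8 in all and at most 12, crops included, and the job is handed in when it is done.

Besides the shell and the picture viewer there is one more tool, called after "Emit:" as name(argument=value, ...) on one line, values as JSON. apply_moves: Moves the arm, as the interface text tells. Shift numbers are shares of 4 cm and turn numbers shares of 4 degrees, none past 1 either way. Its arguments: {"type":"object","properties":{"targets":{"type":"array","items":{"type":"object","properties":{"dp":{"type":"array","items":{"type":"number"}},"turn":{"type":"number"}}}},"hand":{"type":"number"},"squeeze":{"type":"number"}},"required":["targets"]}

```bash
mkdir -p pics
cat > h.py <<'E'
import numpy as np, cv2
from bench import bot
def shot(n,f):
    c=bot.read_camera(n); cv2.imwrite('pics/'+f,c['color'][:,:,::-1]); np.savez('pics/'+f[:-4]+'.npz',**c); return c
def xyz(c,u,v,z=None):
    K=np.array([[c['fx'],0,c['cx']],[0,c['fy'],c['cy']],[0,0,1.]],float)
    x=cv2.undistortPoints(np.array([[[u,v]]],float),K,np.array([float(c['k1']),0,0,0]))[0,0]
    R,t=np.array(c['R']),np.array(c['t']); d=R.T@np.array([x[0],x[1],1]); o=-R.T@t
    s=float(c['range_z'][int(v),int(u)]) if z is None else (z-o[2])/d[2]
    return o+s*d
E
python3 - <<'E'
from h import *
c=shot('top','top1.png'); shot('scene','scene1.png')
s=bot.read_state();print({k:np.round(s[k],3) for k in s})
E
```

```text
{'t': np.float64(0.1), 'joints': array([ 1.106,  0.629,  0.038,  1.518, -0.027,  0.996, -0.02 ]), 'joint_velocities': array([ 0.001, -0.001,  0.   , -0.002, -0.   , -0.   ,  0.   ]), 'effort': array([ 3.0000e-03, -5.5080e+01,  1.1470e+00, -1.8712e+01, -5.2000e-02,
        1.9000e-02,  0.0000e+00]), 'tool_pos': array([ 252.198, -598.45 ,  204.68 ]), 'tcp_rot': array([-0.14 ,  0.694, -0.693,  0.14 ]), 'contact_force': array([-0.915,  0.005,  0.232]), 'torque': array([ 0.05 , -0.018,  0.007]), 'finger_gap': np.float64(93.981)}
```

View pics/top1.png

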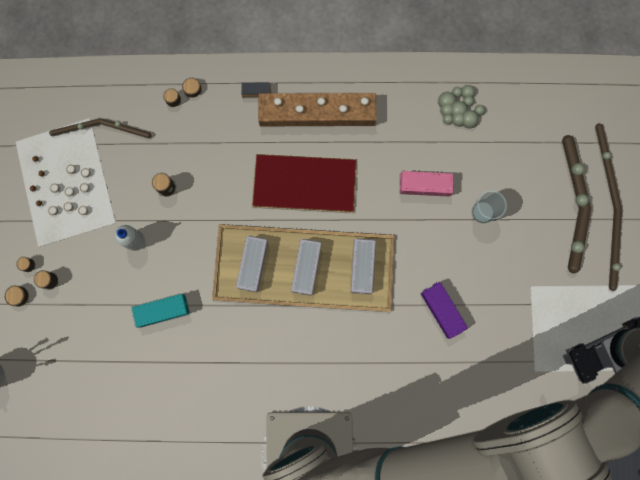

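View pics/scene1.png

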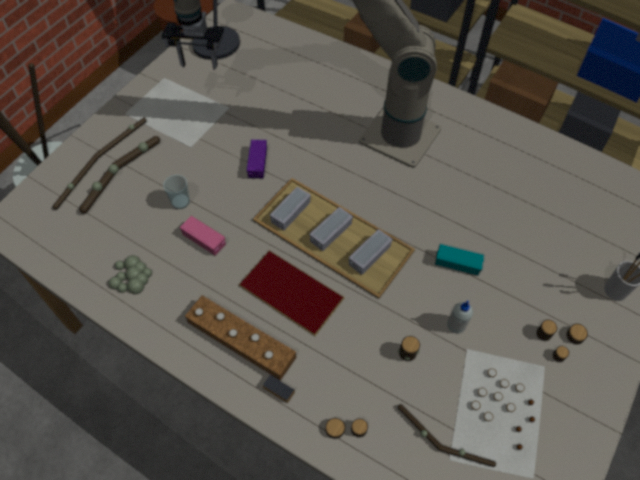

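The top picture shows the three grey tins at about (252,264), (307,267) and (363,266) in the tray. The mat is at (305,183), the glue at (126,237), the glass at (489,207) and the stump at (163,184), with coloured decoys lying outside the tray. Next I'll fit the tin tops from the depth.

Run:
```python
from h import *
c=dict(np.load('pics/top1.npz'))
for n,(u,v) in dict(t1=(252,264),t2=(307,267),t3=(363,266)).items():
    P=np.array([xyz(c,i,j) for i in range(u-25,u+26) for j in range(v-38,v+39)])
    Q=P[(P[:,2]>38)&(P[:,2]<60)].astype(np.float32)
    r=cv2.minAreaRect(Q[:,:2]); print(n,len(Q),np.round(np.median(Q[:,2]),1),np.round(Q[:,:2].mean(0),1),np.round(r[0]),np.round(r[1]),np.round(r[2],1))
for n,p in dict(mat=(305,183),m1=(257,155),m2=(355,160),m3=(353,211),m4=(253,206),tr1=(220,227),tr2=(394,234),tr3=(390,309),tr4=(213,300),glue=(126,237),stump=(163,183)).items(): print(n,np.round(xyz(c,*p,z=8)),np.round(xyz(c,*p)))
from scipy.spatial.transform import Rotation as Ro
s=bot.read_state(); print(Ro.from_quat(s['tcp_rot']).as_matrix().round(3))
```

```text
Traceback (most recent call last):
cv2.error: OpenCV(4.12.0) /io/opencv/modules/imgproc/src/convhull.cpp:143: error: (-215:Assertion failed) total >= 0 && (depth == CV_32F || depth == CV_32S) in function 'convexHull'
```

Run:
```python
from h import *
c=dict(np.load('pics/top1.npz'))
for n,(u,v) in dict(t1=(252,264),t2=(307,267),t3=(363,266)).items():
    P=np.array([xyz(c,i,j) for i in range(u-25,u+26) for j in range(v-38,v+39)])
    Q=np.ascontiguousarray(P[(P[:,2]>38)&(P[:,2]<60)][:,:2].astype(np.float32))
    z=P[:,2]; print(n,np.round(np.percentile(z,[1,10,50,70,90,99]),1),len(Q))
    if len(Q)>9: r=cv2.minAreaRect(Q); print(Q.mean(0).round(1),np.round(r[0]),np.round(r[1]),np.round(r[2],1))
for n,p in dict(mat=(305,183),m1=(257,155),m2=(355,160),m3=(353,211),m4=(253,206),tr1=(220,227),tr2=(394,234),tr3=(390,309),tr4=(213,300),glue=(126,237),stump=(163,183)).items(): print(n,np.round(xyz(c,*p,z=8)),np.round(xyz(c,*p)))
from scipy.spatial.transform import Rotation as Ro
s=bot.read_state(); print(Ro.from_quat(s['tcp_rot']).as_matrix().round(3))
```

```text
t1 [-1.3  3.1  9.4 34.7 50.4 55.6] 1161
[457.6 142.1] [459. 142.] [ 53. 133.] 79.4
t2 [-1.3  2.9  9.1 31.3 50.3 55.6] 1153
[449.9   9.7] [451.  10.] [ 52. 132.] 79.9
t3 [-3.7  1.8  8.6 39.4 49.9 55.6] 1165
[ 451.1 -127.7] [ 452. -128.] [ 52. 132.] 85.6
mat [668.  14.   8.] [670.  14.   2.]
m1 [743. 137.   8.] [743. 137.   8.]
m2 [ 728. -114.    8.] [ 728. -114.    9.]
m3 [ 595. -107.    8.] [ 595. -107.   10.]
m4 [609. 145.   8.] [609. 145.   7.]
tr1 [555. 228.   8.] [555. 228.   8.]
tr2 [ 536. -209.    8.] [ 538. -210.   -1.]
tr3 [ 350. -195.    8.] [ 350. -196.    4.]
tr4 [372. 241.   8.] [372. 240.  10.]
glue [530. 467.   8.] [513. 435. 107.]
stump [670. 378.   8.] [655. 362.  67.]
[[-0.922 -0.001  0.388]
 [-0.388  0.001 -0.922]
 [ 0.    -1.    -0.002]]
```

Each fitted tin is 52 x 132 mm with its top near 49 mm, which matches the given sizes. I'll go to the nearest tin first, at (452,-128).

Emit:
apply_moves(targets=[{"dp":[0.42,0.98,0],"turn":-0.85},{"dp":[0.42,0.98,0],"turn":-0.85},{"dp":[0.42,0.98,0],"turn":-0.85},{"dp":[0.42,0.98,0],"turn":-0.85},{"dp":[0.42,0.98,0],"turn":-0.85},{"dp":[0.42,0.98,0],"turn":-0.85},{"dp":[0.42,0.98,0],"turn":-0.85},{"dp":[0.42,0.98,0],"turn":-0.85},{"dp":[0.42,0.98,0],"turn":0},{"dp":[0.42,0.98,0],"turn":0}], hand=-1, squeeze=45)

```text
t: 0.93
tool_pos: [416.8, -213.9, 205.4]
tcp_rot: [0.027, 0.707, -0.707, -0.027]
contact_force: [1.7, 0.4, 0.1]
finger_gap: 94.1
```

Emit:
apply_moves(targets=[{"dp":[0.42,0.98,0],"turn":0},{"dp":[0.38,0.95,0],"turn":0},{"dp":[0,0,-0.8]},{"dp":[0,0,-0.8]},{"dp":[0,0,0]},{"dp":[0,0,0]},{"dp":[0,0,0]}])

```text
invalid input at $.targets[2]: expected keys dp, turn
```

Run:
```python
from h import *
c=shot('wrist','w1.png')
s=bot.read_state();print({k:np.round(s[k],3) for k in s})
P=np.array([xyz(c,i,j) for i in range(0,640,3) for j in range(0,480,3) if c['range_z'][j,i]>0])
m=(P[:,2]>43)&(P[:,2]<54)&(abs(P[:,1]+128)<50)&(abs(P[:,0]-452)<90)
Q=np.ascontiguousarray(P[m][:,:2].astype(np.float32)); r=cv2.minAreaRect(Q); print(len(Q),r,np.median(P[m][:,2]))
```

```text
{'t': np.float64(0.983), 'joints': array([ 0.297,  0.375,  0.136,  2.009, -0.081,  0.764, -1.153]), 'joint_velocities': array([ 0.079,  0.016, -0.013, -0.023, -0.008,  0.01 ,  0.205]), 'effort': array([ 10.715, -38.82 ,  11.983, -15.78 ,   1.914,  -0.408,  -0.283]), 'tool_pos': array([ 420.825, -204.242,  205.108]), 'tcp_rot': array([ 0.023,  0.709, -0.704, -0.022]), 'contact_force': array([1.729, 6.623, 0.286]), 'torque': array([ 0.518, -0.131,  0.039]), 'finger_gap': np.float64(93.854)}
998 ((454.59979248046875, -131.5867156982422), (52.11873245239258, 126.31043243408203), 85.62114715576172) 48.04774519166486
```

View pics/w1.png

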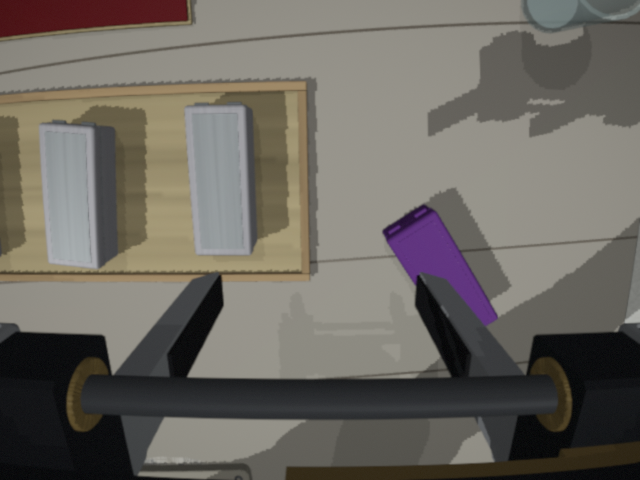

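The wrist view shows the target tin at about (220,180) in the picture, clear of its neighbour. The second fit, (454.6,-131.6) with the arm moving, agrees within 4 mm.

Emit:
apply_moves(targets=[{"dp":[0.42,0.98,0],"turn":0},{"dp":[0.38,0.95,0],"turn":0},{"dp":[0,0,-0.8],"turn":0},{"dp":[0,0,-0.8],"turn":0},{"dp":[0,0,-0.5],"turn":0},{"dp":[0,0,0],"turn":0},{"dp":[0,0,0],"turn":0},{"dp":[0,0,0],"turn":0}])

```text
t: 1.65
tool_pos: [448.8, -140.3, 122.3]
tcp_rot: [-0.028, -0.706, 0.707, 0.027]
contact_force: [0.2, -0.4, -0.2]
finger_gap: 93.9
```

Run:
```python
from h import *
c=shot('wrist','w2.png')
s=bot.read_state();print({k:np.round(s[k],3) for k in s})
P=np.array([xyz(c,i,j) for i in range(0,640,3) for j in range(0,480,3) if c['range_z'][j,i]>0])
for y0 in (-129,10):
    m=(P[:,2]>43)&(P[:,2]<54)&(abs(P[:,1]-y0)<50)&(abs(P[:,0]-452)<90)
    Q=np.ascontiguousarray(P[m][:,:2].astype(np.float32)); print(len(Q))
    if len(Q)>9: print(cv2.minAreaRect(Q),np.median(P[m][:,2]))
```

```text
{'t': np.float64(1.7), 'joints': array([ 0.168,  0.509,  0.106,  2.093, -0.101,  0.542, -1.3  ]), 'joint_velocities': array([-0.001, -0.011,  0.001, -0.   , -0.002, -0.004,  0.   ]), 'effort': array([-7.6000e-02, -4.0600e+01,  1.4890e+00, -1.1315e+01, -1.3000e-02,
       -4.5000e-02,  1.0000e-03]), 'tool_pos': array([ 449.141, -140.383,  122.687]), 'tcp_rot': array([-0.028, -0.706,  0.707,  0.026]), 'contact_force': array([ 0.312, -1.152, -0.151]), 'torque': array([-0.01 ,  0.036, -0.03 ]), 'finger_gap': np.float64(94.215)}
1620
((453.14697265625, -130.7901153564453), (52.098899841308594, 129.5918426513672), 85.35334014892578) 48.09216502779046
1407
((452.2451477050781, 6.033374786376953), (51.99037551879883, 129.31300354003906), 79.66154479980469) 48.111124217953716
```

View pics/w2.png

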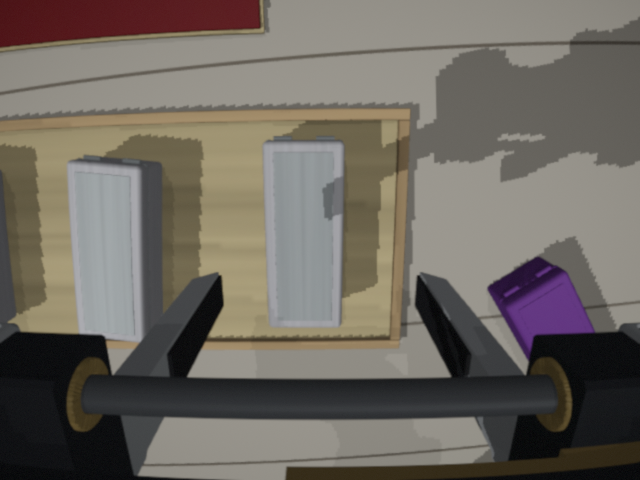

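The tin lies between the fingers, which need about (+4,+9.5) mm. I'll correct that, go down and close.

Emit:
apply_moves(targets=[{"dp":[0.1,0.24,0],"turn":0},{"dp":[0,0,-0.5],"turn":0},{"dp":[0,0,-0.7],"turn":0},{"dp":[0,0,-0.7],"turn":0},{"dp":[0,0,-0.5],"turn":0},{"dp":[0,0,-0.2],"turn":0},{"dp":[0,0,0],"turn":0},{"dp":[0,0,0],"turn":0},{"dp":[0,0,0],"turn":0}])

```text
t: 2.45
tool_pos: [453.4, -130.2, 18.8]
tcp_rot: [-0.028, -0.706, 0.707, 0.026]
contact_force: [0.1, -0.3, 0.1]
finger_gap: 94.0
```

Emit:
apply_moves(targets=[{"dp":[0,0,-0.16],"turn":0},{"dp":[0,0,0],"turn":0},{"dp":[0,0,0],"turn":0}])

```text
t: 2.7
tool_pos: [452.4, -130.1, 11.4]
tcp_rot: [-0.027, -0.707, 0.707, 0.027]
contact_force: [-0.0, 0.2, -0.1]
finger_gap: 94.0
```

Emit:
apply_moves(targets=[{"dp":[0,0,0],"turn":0},{"dp":[0,0,0],"turn":0},{"dp":[0,0,0],"turn":0},{"dp":[0,0,0],"turn":0},{"dp":[0,0,0],"turn":0},{"dp":[0,0,0],"turn":0},{"dp":[0,0,0],"turn":0},{"dp":[0,0,0],"turn":0}], hand=1)

```text
t: 3.37
tool_pos: [452.2, -130.2, 11.1]
tcp_rot: [-0.027, -0.707, 0.707, 0.027]
contact_force: [-0.1, 0.1, 0.4]
finger_gap: 52.0
```

Emit:
apply_moves(targets=[{"dp":[0,0,0.2],"turn":0},{"dp":[0,0,0.4],"turn":0},{"dp":[0,0,0.6],"turn":0},{"dp":[0,0,0.6],"turn":0},{"dp":[0,0,0.6],"turn":0},{"dp":[0,0,0.6],"turn":0},{"dp":[0,0,0.4],"turn":0},{"dp":[0,0,0.2],"turn":0},{"dp":[0,0,0],"turn":0},{"dp":[0,0,0],"turn":0}])

```text
t: 4.2
tool_pos: [451.8, -129.9, 154.9]
tcp_rot: [0.027, 0.707, -0.707, -0.027]
contact_force: [-0.2, 0.4, -3.7]
finger_gap: 51.8
```

```bash
cat > rd.py <<'E'
from h import *
import sys
T=[];F=[]
for i in range(int(sys.argv[1])):
    bot.read_camera('wrist'); s=bot.read_state(); T.append(s['torque']);F.append(s['contact_force'])
T=np.array(T);F=np.array(F)
print('t',s['t'],'pos',np.round(s['tool_pos'],1),'gap',s['finger_gap'])
print('tau',T.mean(0).round(4),T.std(0).round(4),'F',F.mean(0).round(2),F.std(0).round(2))
E
python3 rd.py 12
```

```text
t 4.8 pos [ 452.1 -130.2  155. ] gap 51.748503114891456
tau [0.0217 0.0249 0.0065] [0.0224 0.0346 0.038 ] F [ 0.21  0.04 -2.82] [0.4  0.36 0.33]
```

Lifted at 2.8 N. I'll shake lengthwise along +x, with a gentle start and an abrupt reversal, then read the torque.

Emit:
apply_moves(targets=[{"dp":[0.25,-0.02,0],"turn":0},{"dp":[0.5,-0.04,0],"turn":0},{"dp":[0.75,-0.06,0],"turn":0},{"dp":[1,-0.08,0],"turn":0},{"dp":[-1,0.08,0],"turn":0},{"dp":[-0.75,0.06,0],"turn":0},{"dp":[-0.5,0.04,0],"turn":0},{"dp":[-0.25,0.02,0],"turn":0},{"dp":[0,0,0],"turn":0},{"dp":[0,0,0],"turn":0}])

```text
t: 5.63
tool_pos: [453.9, -130.3, 155.6]
tcp_rot: [-0.028, -0.706, 0.707, 0.026]
contact_force: [0.1, 0.8, -2.4]
finger_gap: 51.3
```

```bash
python3 rd.py 12
```

```text
t 6.2333 pos [ 452.2 -130.1  155.1] gap 51.86646581035737
tau [ 0.0362  0.0767 -0.0097] [0.0184 0.0368 0.0363] F [-0.21 -0.02 -2.76] [0.57 0.21 0.42]
```

Torque y rose by 0.05, which is suggestive. I'll check with the opposite shake.

Emit:
apply_moves(targets=[{"dp":[0.25,-0.02,0],"turn":0},{"dp":[0.5,-0.04,0],"turn":0},{"dp":[0.75,-0.06,0],"turn":0},{"dp":[0.75,-0.06,0],"turn":0},{"dp":[0.5,-0.04,0],"turn":0},{"dp":[0.25,-0.02,0],"turn":0},{"dp":[0,0,0],"turn":0},{"dp":[0,0,0],"turn":0}])

```text
t: 6.9
tool_pos: [572.2, -139.6, 154.5]
tcp_rot: [0.026, 0.707, -0.707, -0.027]
contact_force: [0.6, 0.9, -3.2]
finger_gap: 51.7
```

Emit:
apply_moves(targets=[{"dp":[-0.25,0.02,0],"turn":0},{"dp":[-0.5,0.04,0],"turn":0},{"dp":[-0.75,0.06,0],"turn":0},{"dp":[-1,0.08,0],"turn":0},{"dp":[1,-0.08,0],"turn":0},{"dp":[0.75,-0.06,0],"turn":0},{"dp":[0.5,-0.04,0],"turn":0},{"dp":[0.25,-0.02,0],"turn":0},{"dp":[0,0,0],"turn":0},{"dp":[0,0,0],"turn":0}])

```text
t: 7.73
tool_pos: [570.9, -139.7, 154.9]
tcp_rot: [0.026, 0.707, -0.707, -0.028]
contact_force: [-0.4, -0.5, -3.3]
finger_gap: 52.0
```

```bash
python3 rd.py 16
```

```text
t 8.5333 pos [ 572.2 -139.7  155. ] gap 51.48553887178488
tau [ 0.0439 -0.0362 -0.0041] [0.0244 0.027  0.0334] F [-0.07 -0.05 -2.66] [0.46 0.67 0.55]
```

Torque y went 0.025 → 0.077 → -0.036, a swing of 0.11 against the expected 0.13. I'll repeat the shake at this spot to rule out a pose-related bias.

Emit:
apply_moves(targets=[{"dp":[0.25,-0.02,0],"turn":0},{"dp":[0.5,-0.04,0],"turn":0},{"dp":[0.75,-0.06,0],"turn":0},{"dp":[1,-0.08,0],"turn":0},{"dp":[-1,0.08,0],"turn":0},{"dp":[-0.75,0.06,0],"turn":0},{"dp":[-0.5,0.04,0],"turn":0},{"dp":[-0.25,0.02,0],"turn":0},{"dp":[0,0,0],"turn":0},{"dp":[0,0,0],"turn":0}])

```text
t: 9.37
tool_pos: [572.5, -139.8, 155.3]
tcp_rot: [-0.027, -0.707, 0.707, 0.027]
contact_force: [0.0, -0.2, -1.5]
finger_gap: 51.7
```

```bash
python3 rd.py 16
```

```text
t 10.1667 pos [ 572.2 -139.7  155.1] gap 51.68409558513531
tau [0.0469 0.0746 0.0006] [0.0325 0.0256 0.0235] F [ 0.01 -0.02 -2.84] [0.43 0.33 0.65]
```

Confirmed: 0.11 N m both ways. Two more +x shakes will seat the figure fully at an end, then I'll carry the tin smoothly over the mat centre at about (669,15).

Emit:
apply_moves(targets=[{"dp":[0.25,-0.02,0],"turn":0},{"dp":[0.5,-0.04,0],"turn":0},{"dp":[0.75,-0.06,0],"turn":0},{"dp":[1,-0.08,0],"turn":0},{"dp":[-1,0.08,0],"turn":0},{"dp":[-0.75,0.06,0],"turn":0},{"dp":[-0.5,0.04,0],"turn":0},{"dp":[-0.25,0.02,0],"turn":0},{"dp":[0,0,0],"turn":0},{"dp":[0,0,0],"turn":0}])

```text
t: 11.0
tool_pos: [572.7, -139.8, 155.4]
tcp_rot: [-0.027, -0.707, 0.707, 0.026]
contact_force: [0.1, 0.2, -2.8]
finger_gap: 51.5
```

Emit:
apply_moves(targets=[{"dp":[0.25,-0.02,0],"turn":0},{"dp":[0.5,-0.04,0],"turn":0},{"dp":[0.75,-0.06,0],"turn":0},{"dp":[1,-0.08,0],"turn":0},{"dp":[-1,0.08,0],"turn":0},{"dp":[-0.75,0.06,0],"turn":0},{"dp":[-0.5,0.04,0],"turn":0},{"dp":[-0.25,0.02,0],"turn":0},{"dp":[0,0,0],"turn":0},{"dp":[0,0,0],"turn":0}])

```text
t: 11.83
tool_pos: [573.9, -139.8, 155.6]
tcp_rot: [-0.028, -0.707, 0.707, 0.026]
contact_force: [0.6, 0.2, -3.1]
finger_gap: 51.5
```

Emit:
apply_moves(targets=[{"dp":[0.15,0.25,0],"turn":0},{"dp":[0.3,0.5,0],"turn":0},{"dp":[0.45,0.75,0],"turn":0},{"dp":[0.5,0.8,0],"turn":0},{"dp":[0.5,0.75,0],"turn":0},{"dp":[0.3,0.5,0],"turn":0},{"dp":[0.15,0.25,0],"turn":0},{"dp":[0,0,0],"turn":0},{"dp":[0,0,0],"turn":0},{"dp":[0,0,0],"turn":0}])

```text
t: 12.67
tool_pos: [665.5, 9.5, 155.0]
tcp_rot: [-0.027, -0.706, 0.707, 0.028]
contact_force: [-0.9, -0.1, -2.9]
finger_gap: 51.6
```

```bash
python3 rd.py 12; python3 -c "
from h import *
shot('scene','scene2.png')
c=shot('wrist','w3.png')
s=bot.read_state();print(np.round(s['joint_velocities'],3),s['tcp_rot'])"
```

```text
t 13.2667 pos [666.1  12.3 155.1] gap 51.55017730536867
tau [ 0.045   0.072  -0.0028] [0.0274 0.0211 0.0296] F [ 0.09  0.11 -2.72] [0.55 0.53 0.63]
[ 0.     0.    -0.     0.001 -0.    -0.001 -0.   ] [ 0.02680448  0.7066019  -0.70659468 -0.02681851]
```

View pics/scene2.png

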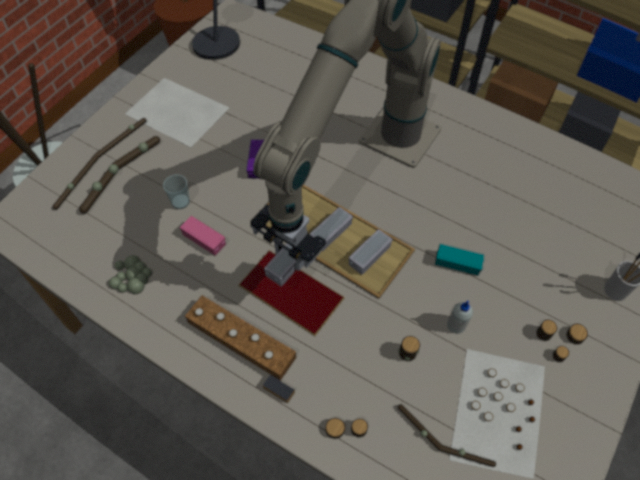

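View pics/w3.png

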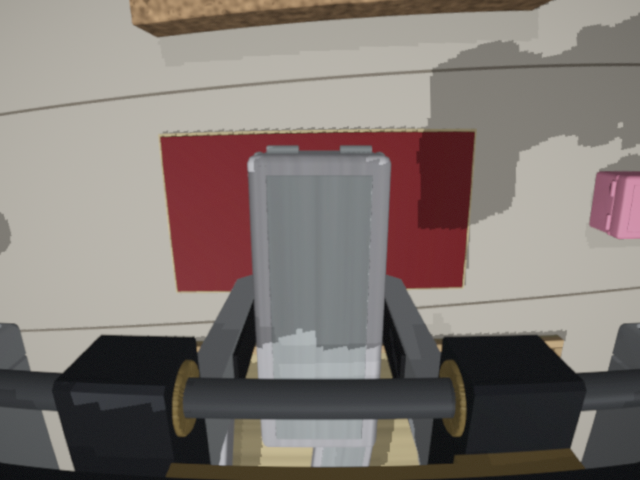

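The held tin is over the mat (about (320,290) in the wrist view). The two quiet tins are still in the tray and the bystanders are where they were. I'll check that the held tin is level from its top plane.

Run:
```python
from h import *
c=dict(np.load('pics/w3.npz'))
P=np.array([xyz(c,u,v) for u in range(275,365,4) for v in range(170,345,4)])
P=P[(P[:,2]>150)&(P[:,2]<230)]
a=np.linalg.lstsq(np.c_[P[:,:2],np.ones(len(P))],P[:,2],rcond=None)[0]
print(len(P),'slopes',a[:2].round(3),'z mid',P[:,2].mean().round(1),'x range',np.ptp(P[:,0]),P[:,0].max())
```

```text
1007 slopes [-0.002  0.004] z mid 192.1 x range 71.11668368029427 729.5707763892718
```

The tin is level within 0.005 rad, with its top at z 192 and so its underside at about 150. It is centred near (666,12). I'm handing in.

```bash
python3 -c "
from h import *
print(bot.hand_in())"
```

```text
the job is handed in; nothing more can be done
None
```

I found the rattling tin on the first lift and handed in at about 13.3 s, with the tin held still over the felt mat. It was the right-hand one, at about (453, -131) mm.

- **How I shook it:** the move interface allows no tipping, so I used abrupt lengthwise reversals at about 155 mm height instead of rocking.
- **Rattle evidence:** the moment about y went from 0.025 at the start to 0.077, then -0.036, then 0.075 N m, following the direction of each shake. That swing is about 0.11 N m against the 0.13 expected end to end, so it is slightly low but well above the noise (about 0.01).
- **Figure position:** I gave two more shakes the same way to seat the figure at its end. The reading stayed at 0.072, so it had settled, but I could not measure its position inside the tin directly.
- **Final pose:** the tin's top plane was level within 0.005 rad, its underside about 150 mm above the bench, its middle near (666, 12) against a mat centre of (669, 15). The joints were still and the grip was set to 45 N.
- **Everything else:** I never touched the other two tins, and the final scene picture showed them still in the tray and the glue, glass and stump in place. I did not test those two tins for silence. No checks failed; `hand_in` reports no verdict.

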